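Unload, lay up composite panels on the suction plate and set the suction

TASK

First turn the suction regulator's dial back to off, its end stop. Clear the finished round disc off the suction plate into the shallow grey tray, then lay all the rectangular brown panels on the plate in one straight row, end to end from the dark stop block and in line with it, each butted flush against its neighbour so that no gap is left, and close the row with the steel bar with the black grip, butted against the last panel; any order of panels will do. With the row closed, turn the dial up to the long thick mark, and do not knock over the cup.

Things in the scene. Friction and masses are not known exactly. Their poses are not given: they have to be found in the camera images.
- panel_1: loose rectangular panel of brown laminate with a grey-brown top, 50 (its x) x 64 (its y) x 20 mm (z), about 0.1 kg, lying flat on the table; origin at the centre of its underside. All panels are alike and any may take any place; between two and four are there at a start (absent ones read None).
- panel_2: loose rectangular panel of brown laminate with a grey-brown top, 50 (its x) x 64 (its y) x 20 mm (z), about 0.1 kg, lying flat on the table; origin at the centre of its underside. All panels are alike and any may take any place; between two and four are there at a start (absent ones read None).
- panel_3: loose rectangular panel of brown laminate with a grey-brown top, 50 (its x) x 64 (its y) x 20 mm (z), about 0.1 kg, lying flat on the table; origin at the centre of its underside. All panels are alike and any may take any place; between two and four are there at a start (absent ones read None).
- panel_4: loose rectangular panel of brown laminate with a grey-brown top, 50 (its x) x 64 (its y) x 20 mm (z), about 0.1 kg, lying flat on the table; origin at the centre of its underside. All panels are alike and any may take any place; between two and four are there at a start (absent ones read None).
- end_bar: steel closing bar, 70 (its x) x 32 (its y) x 20 mm, with a black grip block standing in the middle of its top: 30 (x) x 22 (y) mm, from 20 to 54 mm above the underside; 0.4 kg, loose. Origin at the centre of the underside. In the row its long x lies across the row, like the stop block; it may be either way round.
- row_start (a point): point on the plate's top face (6 mm above the table), on its centre line, at the face of the stop block where the first panel is butted. y: the direction the row grows; x: across the row; z up. Stop block: fixed, dark steel, 50 (x) x 20 (y) x 20 mm high, at y -20 to 0. The first panel's centre belongs at x 0, y 32 mm, each next one 64 mm farther.
- disc: loose finished disc of the same brown laminate, 54 mm across, 20 mm thick, 0.08 kg, lying flat on the suction plate at the start; origin at the centre of its underside.
- tray: fixed shallow grey tray, square, 110 x 110 mm outside, 102 inside, floor 4 mm thick, walls to 14 mm above the table, beside one end of the plate; origin at the centre of its underside.
- plate: fixed aluminium suction plate 150 (x) x 380 (y) x 6 mm with black dots and a thin black centre line; origin at the centre of its underside, axes as row_start, which lies at its y -150 mm. Its place and yaw vary.
- dial (a joint): angle of the suction dial, rad: 0 at off (end stop; that mark has a dot beyond it), growing clockwise seen from above, up to 4.0. Marks every 0.4; the one long thick mark is at 2.4. It stays where it is left (friction 0.05 N m), starts partly on, and can be regripped as often as needed.
- dial_grip (a point): on the dial's axis, 88 mm above the table, where the TCP may grip; turns with the dial. Black disc, radius 27 mm, with a finger bar on it 48 (this point's x) x 12 (y) x 26 mm high, its top 93 mm up. The bar's -x end is the pointer, with a white line. It sits on a fixed grey box 100 x 100 x 55 mm with a white scale, at the left or right of the table.
- long_mark (a point): middle of the long thick mark on the scale, 38 mm from the dial's axis; the pointer must end over it.
- mixing_cup: white open cup 70 mm high, radius 30 mm, standing beside the plate; not to be knocked over. Origin at the centre of its underside.

How it is judged:
By the outcome, as a careful person would: the job done as asked, in the order asked, and still so for the second after the job is handed in, with the robot touching nothing.
Of panel_1, panel_2, panel_3, panel_4 only 2 to 4 are there at a start; the rules pass over those that are not, and their reading is None.
At some moment in a run one of panel_1, panel_2, panel_3, panel_4, end_bar may be knocked a few centimetres aside while the robot is not near it.
Once in a run the grip may slacken for a moment while it holds something.
It also fails if it takes over 210 s, if anything falls off the work surface, if the arm or the gripper's body presses on something with over 40 N, if the wrist force passes 120 N, or if a joint passes its speed limit or range.

ROBOT

A 6-joint arm with a two-finger parallel gripper is mounted at the origin on the work surface. World frame = base frame: x ahead of the robot, y to its left, z up, the work surface at z = 0. Lengths are in m, angles in rad, forces in N, time in s.
With the tool pointing down it reaches from about 0.35 to 0.85 m from the base axis. Payload 8.1 kg.
Tool frame: the origin (TCP) lies between the finger pads, 19 mm behind the fingertips; this is the grasp point; z points along the fingers, y is the line along which they close (so a half turn about z gives the same grasp; the last joint's range is limited). The gripper opens to 93 mm and grips with 3 to 60 N. Pads are 15 mm wide; open, the fingers measure 128 mm over their backs; the gripper's body (75 mm by 188 mm) begins 65 mm behind the grasp point.
Start: joints at [-1.383, 0.13, 1.488, -0, 1.523, -0.085], TCP at [0.162, -0.578, 0.237] pointing down, gripper open.
Joint ranges: [-2.96, 2.96], [-0.89, 2.26], [0.02, 2.5], [-1.34, 4.48], [0, 2.73], [-2.66, 2.66]. Speed limits (rad/s): [2.39, 2.39, 2.79, 3.14, 3.14, 3.14].

INTERFACE

Orientations are given as a rotation vector (axis times angle).
In Python, from plant import telemetry, viewer, order gives the robot as it stands.
- The arm moves only by the tool send_rows, never from a script. Its argument "plan" is a list that holds one entry, the list of rows, each a list of 5 numbers: the closure, from -1 (fully open) to 1 (shut), then the shift along the world's x, y, z normalised to -1 to 1, where 1 is 0.2 m, then the turn about the world's z normalised to -1 to 1, where 1 is 60 degrees. A call has 1 to 20 rows; each row is the pose to reach, as a shift and turn from the pose commanded when the call began; what a row does not reach only later rows make up. A row lasts 1/12 s, in which the tool goes at most 41.7 mm and 7.16 degrees, less where a joint would pass 70% of its speed; a pose out of reach is approached as far as the arm can. A call with a number of a shift or a turn outside -1 to 1 is refused whole. A call with a gripper value outside its range is refused whole. The fingers move at their own pace and stop on an object; "force" is the grip in N (left out, the last holds). Time passes only in rows, so rows that repeat a pose let the fingers close. It gives the time, the measured TCP pose, the force, the opening and the grip force at its end, in the units of the state.
- telemetry.read_state(): the state, without advancing time (a new reading comes with each control period).
- viewer.read_camera(name): name is "scene" or "top" or "wrist"; returns (picture, depth): 384x512x3 uint8, blue, green, red; 384x512 float32, m along the optical axis (not along the pixel's ray), 0 where there is no reading.
- viewer.calibration(name): a dict with "camera_matrix" (3x3 intrinsics, pixels), "extrinsics" (4x4, takes a point from camera to world coordinates); the wrist camera has in their place "hand_eye" (4x4, takes a point from camera to tool coordinates, whose origin is the TCP and whose axes are the flange's). Camera axes: x right, y up, looking along -z (the intrinsics and any distortion apply to the point x, -y, -z); pixel columns grow to the right and rows downward; lengths in m; the calibration is good to about 2 mm. The wrist camera is an equidistant fisheye: a pixel r from the principal point sees the ray r / f radians off the axis. A picture is of the moment at which its call begins: read the wrist's pose just before it. calibration takes no time and is no camera call.
- order.close_job(): hands the job in; it is judged then, once.
The state is a dict: "t": time; "q": joint angles; "dq": joint speeds; "joint_torque": joint torques, N m; "tool_pos": TCP position; "orientation": TCP orientation; "force": force on the tool from outside, world axes, zero at the start; "wrist_torque": the same for the moment, N m; "opening": finger opening in m; "gripper_force": force on a finger pad.
Only numpy, scipy, OpenCV 4.12 (cv2) and the standard library are available. Lean on these libraries where they do the work, as an engineer would, in place of code of your own. Each camera call takes 0.05 s, during which the arm holds its last target. There are 200 camera calls.

## Working session

There is one attempt and no reset: what is moved stays moved. The work goes in short steps, Python scripts to look and compute and a tool call to move; the robot and the scene stay as the last step left them, time stands still between calls to the robot, and variables do not carry over. Pictures are saved under pics/ and viewed, at most 14 in all, crops included, and the job is handed in when it is done.

Besides the shell and the picture viewer there is one more tool, called after ">>>" as name(argument=value, ...) on one line, values as JSON. send_rows: Moves the arm, as the interface text tells. Scaled input: -1 to 1 covers 0.2 m each way for a shift and 60 degrees each way for a turn. Its arguments: {"type":"object","properties":{"plan":{"type":"array"},"force":{"type":"number"}},"required":["plan"]}

```bash
mkdir -p pics; ls; python3 - <<'E'
from plant import telemetry, viewer
import cv2, numpy as np
print(telemetry.read_state())
for n in ("top","scene"):
    p,d=viewer.read_camera(n); cv2.imwrite(f"pics/{n}0.png",p); np.save(f"{n}0.npy",d)
    c=viewer.calibration(n); print(n,c, d[d>0].min(), d.max())
print(viewer.calibration("wrist"))
E
```

```text
pics
{'t': 0.0, 'q': array([-1.38338852e+00,  1.31158170e-01,  1.48927144e+00,  2.92099516e-05,
        1.52299394e+00, -8.53914572e-02]), 'dq': array([ 0.00066243,  0.0007115 ,  0.00021866, -0.00065514, -0.00041203,
        0.00091666]), 'joint_torque': array([ 4.06057501e-03, -5.59843004e+01, -4.91754520e+01,  7.71259842e-02,
        3.55444173e-02, -1.35664827e-04]), 'tool_pos': array([ 0.16159418, -0.57727829,  0.23639351]), 'orientation': array([-3.11060078e+00, -4.26933527e-01,  1.00806821e-04]), 'force': array([-0.68069166,  0.30772508, -0.34182288]), 'wrist_torque': array([ 0.02394997, -0.03775404,  0.0533235 ]), 'gripper_force': 0.0, 'opening': 0.09282699643901338}
top {'camera_matrix': array([[379.29230438,   0.        , 250.99757773],
       [  0.        , 379.29230438, 195.70299241],
       [  0.        ,   0.        ,   1.        ]]), 'extrinsics': array([[-0.00808138,  0.99682166, -0.0792544 ,  0.49491025],
       [-0.99983859, -0.0067831 ,  0.01663669,  0.02121462],
       [ 0.01604622,  0.07937606,  0.99671559,  0.95626462],
       [ 0.        ,  0.        ,  0.      
[... 324 characters left out ...]
11, -0.50221864, -0.47565277],
       [-0.00267147,  0.62292071,  0.78228042,  0.80717569],
       [ 0.        ,  0.        ,  0.        ,  1.        ]])} 0.6029623 2.677602
{'camera_matrix': array([[297.31863964,   0.        , 256.51882391],
       [  0.        , 297.31863964, 191.14437591],
       [  0.        ,   0.        ,   1.        ]]), 'hand_eye': array([[-3.93167387e-04,  9.70162803e-01,  2.42454081e-01,
         6.73884889e-02],
       [ 9.99999845e-01,  4.76864467e-04, -2.86523706e-04,
         2.61872616e-04],
       [-3.93592378e-04,  2.42453931e-01, -9.70162840e-01,
        -1.46896517e-01],
       [ 0.00000000e+00,  0.00000000e+00,  0.00000000e+00,
         1.00000000e+00]])}
```

View pics/top0.png

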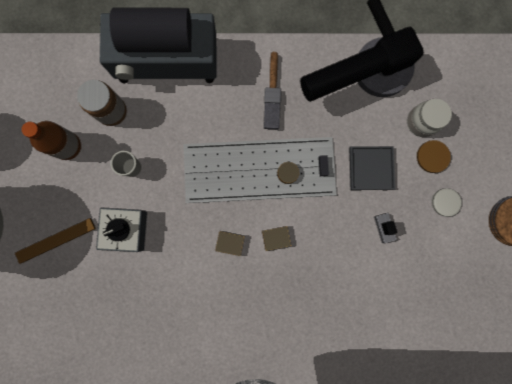

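View pics/scene0.png

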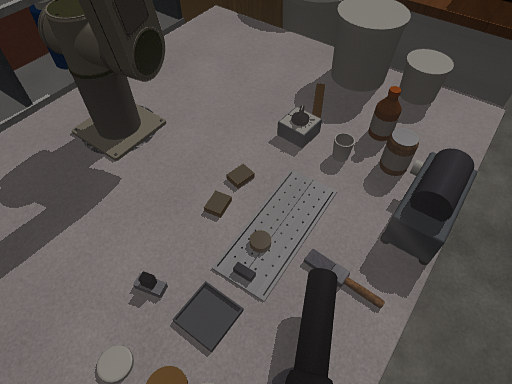

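The top view shows the plate at (260,170) with the stop block at its right end (323,166), and the disc at (290,173). The tray is at (372,168), two panels are at (232,243) and (277,238), and the bar is at (386,228). The cup is at (125,163) and the dial at (118,230). The scene view agrees: two panels and the arm clear of the table.

```bash
cat > h.py <<'E'
import cv2, numpy as np
from plant import telemetry, viewer
from scipy.spatial.transform import Rotation as R
def pix2w(n,uv,z):
    c=viewer.calibration(n); K=c["camera_matrix"]; E=c["extrinsics"]
    uv=np.atleast_2d(np.asarray(uv,float))
    r=np.c_[(uv[:,0]-K[0,2])/K[0,0],-(uv[:,1]-K[1,2])/K[1,1],-np.ones(len(uv))]@E[:3,:3].T
    o=E[:3,3]; return o+r*((z-o[2])/r[:,2])[:,None]
def cloud(n,d):
    c=viewer.calibration(n); K=c["camera_matrix"]; E=c["extrinsics"]
    v,u=np.mgrid[:d.shape[0],:d.shape[1]]
    P=np.stack([(u-K[0,2])/K[0,0]*d,-(v-K[1,2])/K[1,1]*d,-d],-1)
    return P@E[:3,:3].T+E[:3,3]
def rect(mask,n,z,box):
    u0,v0,u1,v1=box; m=np.zeros_like(mask); m[v0:v1,u0:u1]=mask[v0:v1,u0:u1]
    cs,_=cv2.findContours(m,cv2.RETR_EXTERNAL,cv2.CHAIN_APPROX_NONE)
    c=max(cs,key=cv2.contourArea)[:,0]; P=pix2w(n,c,z)[:,:2]
    r=cv2.minAreaRect((P*1000).astype(np.float32)); return r
def wristray(uv,z,s):
    c=viewer.calibration("wrist"); K=c["camera_matrix"]; H=c["hand_eye"]
    uv=np.atleast_2d(np.asarray(uv,float)); p=np.c_[uv[:,0]-K[0,2],uv[:,1]-K[1,2]]
    r=np.linalg.norm(p,axis=1)+1e-9; th=r/K[0,0]
    ray=np.c_[np.sin(th)*p[:,0]/r,-np.sin(th)*p[:,1]/r,-np.cos(th)]
    Rt=R.from_rotvec(s["orientation"]).as_matrix()
    w=ray@H[:3,:3].T@Rt.T; o=Rt@H[:3,3]+s["tool_pos"]
    return o+w*((z-o[2])/w[:,2])[:,None]
def yaw(s):  # direction of tool y (closing) in world xy, deg
    m=R.from_rotvec(s["orientation"]).as_matrix(); return np.degrees(np.arctan2(m[1,1],m[0,1]))
E
python3 - <<'E'
from h import *
im=cv2.imread("pics/top0.png"); d=np.load("top0.npy"); P=cloud("top",d); Z=P[...,2]
print("table z",np.median(Z[280:320,150:300]), Z[280:320,150:300].std())
def show(nm,zl,zh,box,zt):
    m=((Z>zl)&(Z<zh)).astype(np.uint8)
    r=rect(m,"top",zt,box); b=box; q=m[b[1]:b[3],b[0]:b[2]]>0
    print(nm,np.round(r[0],1),np.round(r[1],1),round(r[2],1),"z",np.median(Z[b[1]:b[3],b[0]:b[2]][q]).round(4), "n",q.sum())
show("p1",.012,.03,(205,220,258,265),.02)
show("p2",.012,.03,(258,220,300,260),.02)
show("bar",.012,.027,(365,205,405,250),.02)
show("grip",.04,.07,(365,205,405,250),.054)
show("disc",.018,.04,(275,155,306,190),.026)
show("stop",.018,.04,(312,150,332,182),.026)
show("tray",.006,.03,(343,140,400,196),.014)
show("plate",.003,.03,(175,130,340,210),.006)
show("cup",.05,.09,(105,140,145,185),.07)
show("dialbox",.045,.06,(90,200,150,260),.055)
show("dialbar",.08,.1,(90,200,150,260),.093)
cv2.imwrite("pics/dial0.png",cv2.resize(im[195:265,85:155],None,fx=8,fy=8,interpolation=cv2.INTER_CUBIC))
s=telemetry.read_state(); print(yaw(s))
print("axis",pix2w("top",[118,230],.055))
E
```

```text
table z -6.175540818587066e-05 0.057826743429241975
p1 [453.6  60.6] [63.9 49.6] 78.3 z 0.0201 n 536
p2 [465. -54.] [49.8 63.8] 10.7 z 0.0198 n 532
bar [ 488.1 -325.4] [69.9 34. ] 15.0 z 0.0192 n 259
grip [ 488.  -323.7] [30.5 26. ] 16.6 z 0.053 n 138
disc [626.6 -84.6] [50.8 53.1] 44.5 z 0.026 n 371
stop [ 644.5 -174.1] [50.5 21.4] 2.4 z 0.025 n 174
tray [ 639.3 -298.6] [112.3 109.5] 89.7 z 0.012 n 485
plate [637.  -13.7] [154.1 383. ] 2.2 z 0.006 n 8577
cup [644.  306.8] [60.7 57.6] 45.7 z 0.0674 n 249
dialbox [489.5 318.4] [101.7  99.6] 86.2 z 0.0553 n 1377
dialbar [489.5 318.3] [13.2 50.7] 22.2 z 0.0931 n 133
-74.37261963076445
axis [[0.48772511 0.31990436 0.055     ]]
```

View pics/dial0.png

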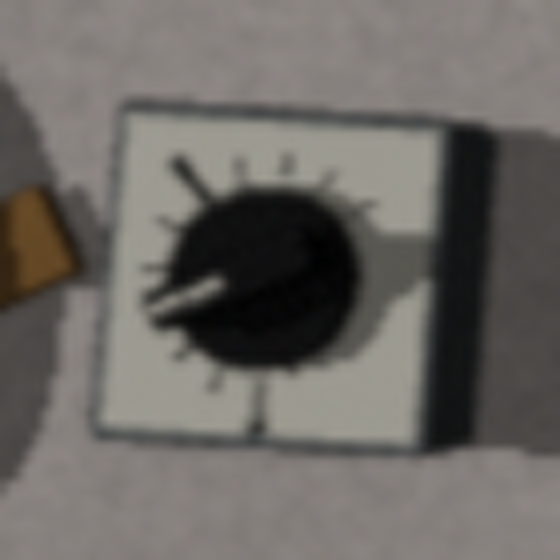

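The dial crop shows the pointer tip near (155,315). The off mark with its dot is at (257,425), and the long thick mark runs (180,160)–(208,198). Next I'll compute the angles.

```bash
python3 - <<'E'
from h import *
im=cv2.imread("pics/top0.png"); Z=cloud("top",np.load("top0.npy"))[...,2]
C=np.array([.4895,.3184])
for n,p,z in (("off",(257,425),.055),("offin",(262,385),.055),("long",(180,160),.055),("longin",(208,198),.055),("tip",(158,315),.093)):
    w=pix2w("top",[85+p[0]/8-.44,195+p[1]/8-.44],z)[0,:2]; d=w-C
    print(n,w.round(4),"r",np.linalg.norm(d).round(4),"ang",np.degrees(np.arctan2(d[1],d[0])).round(1))
s=telemetry.read_state(); print(s["tool_pos"], np.array([.4895,.3184,.2])-s["tool_pos"])
E
```

```text
off [0.4464 0.3222] r 0.0432 ang 175.0
offin [0.4581 0.3209] r 0.0315 ang 175.4
long [0.5242 0.3463] r 0.0446 ang 38.8
longin [0.513  0.3378] r 0.0305 ang 39.6
tip [0.4795 0.3378] r 0.0218 ang 117.4
[ 0.16157004 -0.57734737  0.23651069] [ 0.32792996  0.89574737 -0.03651069]
```

>>> send_rows(plan=[[[-1,0.5,0.5,0,0.2],[-1,1,1,0,0.5],[-1,1,1,0,1],[-1,1,1,0,1],[-1,1,1,0,1],[-1,1,1,0,1],[-1,1,1,0,1],[-1,1,1,0,1],[-1,1,1,0,1],[-1,1,1,0,1],[-1,1,1,0,1]]])

```text
t: 1.02
tool_pos: [0.3616, -0.3776, 0.2371]
orientation: [-2.483, -1.923, 0.0]
force: [-0.0, -0.2, 1.2]
opening: 0.0928
gripper_force: 0.0
```

>>> send_rows(plan=[[[-1,0.3,1,0,0.3],[-1,0.6,1,0,0.612],[-1,0.6,1,0,0.612],[-1,0.6,1,0,0.612],[-1,0.6,1,0,0.612],[-1,0.6,1,0,0.612],[-1,0.6,1,0,0.612],[-1,0.6,1,0,0.612],[-1,0.6,1,0,0.612]]])

```text
t: 1.77
tool_pos: [0.4813, -0.1784, 0.2372]
orientation: [-1.751, -2.608, 0.001]
force: [-0.1, -0.8, 0.3]
opening: 0.0929
gripper_force: 0.0
```

>>> send_rows(plan=[[[-1,0,1,0,0],[-1,0,1,0,0],[-1,0,1,0,0],[-1,0,1,0,0],[-1,0,1,0,0],[-1,0,1,0,0]]])

```text
t: 2.27
tool_pos: [0.4812, 0.0257, 0.2376]
orientation: [-1.747, -2.61, -0.003]
force: [-0.1, 0.3, -0.1]
opening: 0.093
gripper_force: 0.0
```

>>> send_rows(plan=[[[-1,0,1,0,0],[-1,0,1,0,0],[-1,0,1,0,0],[-1,0,1,0,0],[-1,0,1,0,0],[-1,0,1,0,0],[-1,0,1,0,0]]])

```text
t: 2.85
tool_pos: [0.482, 0.2218, 0.2371]
orientation: [1.749, 2.61, -0.001]
force: [-0.5, -0.2, -0.0]
opening: 0.0928
gripper_force: 0.0
```

>>> send_rows(plan=[[[-1,0.04,0.478,0,0],[-1,0.04,0.478,0,0],[-1,0.04,0.478,0,0],[-1,0.04,0.478,0,0],[-1,0.04,0.478,-0.2,0],[-1,0.04,0.478,-0.4,0],[-1,0.04,0.478,-0.55,0],[-1,0.04,0.478,-0.65,0],[-1,0.04,0.478,-0.74,0],[-1,0.04,0.478,-0.74,0],[-1,0.04,0.478,-0.74,0],[-1,0.04,0.478,-0.74,0]]])

```text
t: 3.85
tool_pos: [0.491, 0.3166, 0.091]
orientation: [1.751, 2.607, 0.002]
force: [-0.1, 0.3, 1.4]
opening: 0.0927
gripper_force: 0.0
```

>>> send_rows(plan=[[[0.85,0,0,0,0],[0.85,0,0,0,0],[0.85,0,0,0,0],[0.85,0,0,0,0],[0.85,0,0,0,0],[0.85,0,0,0,0],[0.85,0,0,0,0],[0.85,0,0,0,0],[0.85,0,0,0,0],[0.85,0,0,0,0],[0.85,0,0,0,0],[0.85,0,0,0,0]]], force=25)

```text
t: 4.85
tool_pos: [0.4897, 0.3178, 0.0894]
orientation: [-1.749, -2.61, 0.0]
force: [-0.2, 0.8, -0.7]
opening: 0.0178
gripper_force: 0.0
```

```bash
python3 - <<'E'
from h import *
s=telemetry.read_state(); print(s["tool_pos"],yaw(s),s["opening"],s["gripper_force"],s["force"],s["wrist_torque"])
E
```

```text
[0.48966538 0.31781487 0.0894333 ] 22.349912609173273 0.017808734217700302 0.0 [-0.18079811  0.83442246 -0.7227054 ] [-0.00187029 -0.10207874  0.03910726]
```

>>> send_rows(plan=[[[1,0,0,0,0],[1,0,0,0,0],[1,0,0,0,0],[1,0,0,0,0],[1,0,0,0,0],[1,0,0,0,0.08],[1,0,0,0,0.16],[1,0,0,0,0.25],[1,0,0,0,0.35],[1,0,0,0,0.45],[1,0,0,0,0.55],[1,0,0,0,0.65],[1,0,0,0,0.75],[1,0,0,0,0.85],[1,0,0,0,0.92],[1,0,0,0,0.97],[1,0,0,0,0.97]]])

```text
t: 6.27
tool_pos: [0.4892, 0.318, 0.0894]
orientation: [-0.255, -3.13, -0.0]
force: [-2.3, 0.8, 1.2]
opening: 0.0118
gripper_force: 25.0
```

```bash
python3 - <<'E'
from h import *
s=telemetry.read_state(); print(s["tool_pos"],yaw(s),s["opening"],s["gripper_force"],s["force"],s["wrist_torque"])
E
```

```text
[0.48920581 0.31803603 0.08939452] 80.70021993823717 0.011772082044618723 25.00210404396057 [-2.26936678  0.75551619  1.2237083 ] [0.3046396  0.33926735 0.06475178]
```

>>> send_rows(plan=[[[1,0,0,0,0.03],[1,0,0,0,0.06],[1,0,0,0,0.08],[1,0,0,0,0.1],[1,0,0,0,0.1],[1,0,0,0,0.1]]])

```text
t: 6.77
tool_pos: [0.4892, 0.318, 0.0894]
orientation: [-0.096, -3.139, -0.0]
force: [-3.9, 3.1, 1.2]
opening: 0.0116
gripper_force: 25.0
```

```bash
python3 - <<'E'
from h import *
s=telemetry.read_state(); print(s["tool_pos"],yaw(s),s["opening"],s["gripper_force"],s["force"],s["wrist_torque"])
E
```

```text
[0.48923696 0.31804869 0.08935298] 86.49346755744496 0.011648204440109802 25.00146120786667 [-3.85856     3.12530612  1.24278867] [ 0.62053725  0.67220877 -0.04801337]
```

>>> send_rows(plan=[[[1,0,0,0,0.01],[1,0,0,0,0.02],[1,0,0,0,0.03],[1,0,0,0,0.03],[1,0,0,0,0.03]]])

```text
t: 7.18
tool_pos: [0.4893, 0.318, 0.0894]
orientation: [-0.048, -3.141, -0.001]
force: [-0.9, 2.4, -0.1]
opening: 0.0123
gripper_force: 2.5
```

```bash
python3 - <<'E'
from h import *
s=telemetry.read_state(); print(s["tool_pos"],yaw(s),s["opening"],s["gripper_force"],s["force"],s["wrist_torque"])
E
```

```text
[0.48932616 0.31803712 0.08937495] 88.26678007638458 0.012283864590795064 2.4635409750044346 [-0.93978464  2.39427061 -0.06347238] [ 0.45177693  0.1267433  -0.04056872]
```

>>> send_rows(plan=[[[1,0,0,0,0],[1,0,0,0,0],[1,0,0,0,0],[1,0,0,0,0],[1,0,0,0,0],[1,0,0,0,0],[1,0,0,0,0.02],[1,0,0,0,0.04],[1,0,0,0,0.04],[1,0,0,0,0.04]]])

```text
t: 8.02
tool_pos: [0.4895, 0.318, 0.0894]
orientation: [0.019, -3.141, -0.001]
force: [-3.4, 3.7, 0.5]
opening: 0.0126
gripper_force: 25.8
```

```bash
python3 - <<'E'
from h import *
s=telemetry.read_state(); print(s["tool_pos"],yaw(s),s["opening"],s["gripper_force"],s["force"],s["wrist_torque"],s["joint_torque"][5])
E
```

```text
[0.48952604 0.31804295 0.0894084 ] 90.70618600528344 0.01258483032183687 25.819069377612323 [-3.38541482  3.72078297  0.49149972] [ 0.71292656  0.54388803 -0.43145161] -0.5645955540239811
```

>>> send_rows(plan=[[[-1,0,0,0,0],[-1,0,0,0,0],[-1,0,0,0,0],[-1,0,0,0,0],[-1,0,0,0,0],[-1,0,0,0,0],[-1,0,0,0.1,0],[-1,0,0,0.3,0],[-1,0,0,0.5,0],[-1,0,0,0.7,0],[-1,0,-0.2,0.7,0],[-1,0,-0.4,0.7,0],[-1,0,-0.6,0.7,0],[-1,0.2,-0.8,0.7,0],[-1,0.4,-1,0.7,0],[-1,0.4,-1,0.7,0],[-1,0.4,-1,0.7,0],[-1,0.4,-1,0.7,0]]])

```text
t: 9.52
tool_pos: [0.5703, 0.1163, 0.2291]
orientation: [0.016, -3.141, 0.0]
force: [-0.0, 1.2, 0.0]
opening: 0.093
gripper_force: 0.0
```

```bash
cat > look.py <<'E'
from h import *
import sys
def rects(Z,n="top"):
    def show(nm,zl,zh,box,zt):
        m=((Z>zl)&(Z<zh)).astype(np.uint8)
        try: r=rect(m,"top",zt,box)
        except Exception: print(nm,"none"); return
        print(nm,np.round(r[0],1),np.round(r[1],1),round(r[2],1))
    return show
tag=sys.argv[1]
p,d=viewer.read_camera("top"); cv2.imwrite(f"pics/top{tag}.png",p)
Z=cloud("top",d)[...,2]; show=rects(Z)
items={"dialbar":(.08,.1,(90,200,150,260),.093),"disc":(.018,.04,(275,155,306,190),.026),
"tray":(.015,.04,(345,143,398,194),.024),"bar":(.012,.027,(365,205,405,250),.02),"grip":(.04,.07,(365,205,405,250),.054),
"p1":(.012,.03,(205,220,256,265),.02),"p2":(.012,.03,(256,220,305,262),.02),"row":(.018,.034,(186,140,330,205),.026),"cup":(.05,.09,(105,140,145,185),.07)}
for k in sys.argv[2:]: show(k,*items[k])
s=telemetry.read_state(); print("t",s["t"],"tcp",s["tool_pos"].round(4),"yaw",round(yaw(s),2),"open",round(s["opening"],4),"F",s["force"].round(1))
E
python3 look.py 1 dialbar disc bar grip p1 p2 row
python3 -c "
import cv2;im=cv2.imread('pics/top1.png');cv2.imwrite('pics/dial1.png',cv2.resize(im[195:265,85:155],None,fx=8,fy=8,interpolation=cv2.INTER_CUBIC))"
```

```text
dialbar none
disc [627.2 -85.2] [52.2 50. ] 89.6
bar [ 488.1 -325.1] [70.  34.7] 15.0
grip [ 488.  -323.7] [30.5 26. ] 16.6
p1 [451.8  52.2] [46.7 49.6] 78.3
p2 [464.9 -54. ] [49.8 63.7] 10.5
row [627.2 -85.2] [52.2 50. ] 89.6
t 9.5667 tcp [0.5697 0.1174 0.2292] yaw 90.67 open 0.0934 F [-0.3 -0.1  0.5]
```

View pics/dial1.png

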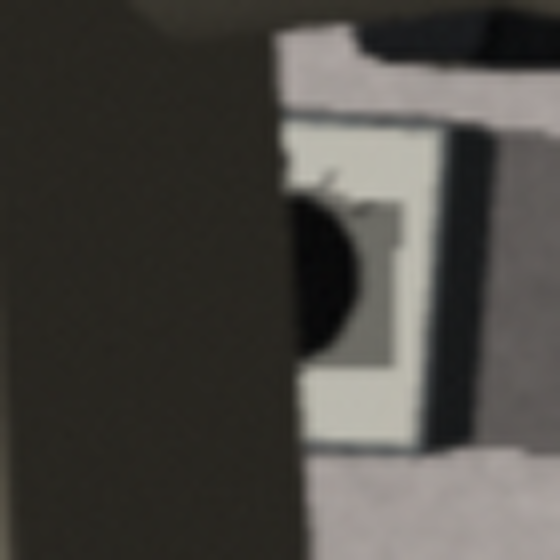

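The arm hides the dial in this view, so I'll move toward the disc and check again.

>>> send_rows(plan=[[[-1,0.1,-0.2,0,0],[-1,0.2,-0.4,0,0],[-1,0.287,-0.6,0,0],[-1,0.287,-0.8,0,0],[-1,0.287,-1,0,0],[-1,0.287,-1,0,0],[-1,0.287,-1,0,0],[-1,0.287,-1,0,0],[-1,0.287,-1,0,0]]])

```text
t: 10.32
tool_pos: [0.627, -0.0799, 0.2296]
orientation: [-0.024, 3.141, 0.001]
force: [0.2, -0.1, 1.0]
opening: 0.093
gripper_force: 0.0
```

```bash

python3 look.py 2 dialbar p1 
python3 -c "
import cv2;im=cv2.imread('pics/top2.png');cv2.imwrite('pics/dial2.png',cv2.resize(im[195:265,85:155],None,fx=6,fy=6,interpolation=cv2.INTER_CUBIC))"
```

```text
dialbar [489.4 317.5] [16.8 47.7] 86.5
p1 [453.6  60.6] [63.9 49.6] 78.3
t 10.3667 tcp [ 0.627  -0.0799  0.2296] yaw 90.89 open 0.093 F [0.9 0.3 0.3]
```

View pics/dial2.png

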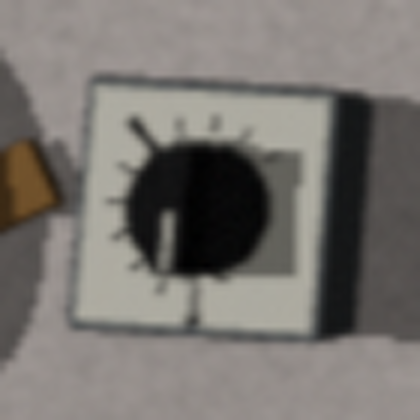

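The dial reads off: the white line is parallel to the off mark, with the bar at 176.5° and the mark at about 175°. Next is the disc.

>>> send_rows(plan=[[[-1,0,-0.017,-0.2,0],[-1,0,-0.017,-0.4,0],[-1,0,-0.017,-0.6,0],[-1,0,-0.017,-0.75,0],[-1,0,-0.017,-0.88,0],[-1,0,-0.017,-0.978,0],[-1,0,-0.017,-0.978,0],[-1,0,-0.017,-0.978,0],[0.3,0,-0.017,-0.978,0],[0.3,0,-0.017,-0.978,0],[0.3,0,-0.017,-0.978,0],[0.3,0,-0.017,-0.978,0],[0.3,0,-0.017,-0.978,0],[0.3,0,-0.017,-0.978,0],[0.3,0,-0.017,-0.978,0],[0.3,0,-0.017,-0.978,0],[0.3,0,-0.017,-0.978,0]]], force=25)

```text
t: 11.78
tool_pos: [0.6273, -0.0858, 0.0343]
orientation: [-0.02, 3.141, -0.0]
force: [-1.0, -0.1, 3.4]
opening: 0.0531
gripper_force: 25.0
```

>>> send_rows(plan=[[[0.5,0,0,0,0],[0.5,0,0,0.05,0],[0.5,0,0,0.1,0],[0.5,0,0,0.2,0],[0.5,0,0,0.3,0],[0.5,0,0,0.4,0],[0.5,0,-0.1,0.4,0],[0.5,0,-0.25,0.4,0],[0.5,0,-0.4,0.4,0],[0.5,0.03,-0.55,0.4,0],[0.5,0.06,-0.7,0.4,0],[0.5,0.06,-0.85,0.4,0],[0.5,0.06,-1,0.4,0],[0.5,0.06,-1,0.4,0],[0.5,0.06,-1,0.4,0],[0.5,0.06,-1,0.4,0]]])

```text
t: 13.12
tool_pos: [0.639, -0.2853, 0.1142]
orientation: [-0.02, 3.141, 0.001]
force: [-0.2, -0.2, -0.9]
opening: 0.0529
gripper_force: 25.0
```

>>> send_rows(plan=[[[0.5,0,-0.068,0,0],[0.5,0,-0.068,-0.1,0],[0.5,0,-0.068,-0.2,0],[0.5,0,-0.068,-0.3,0],[0.5,0,-0.068,-0.35,0],[0.5,0,-0.068,-0.395,0],[0.5,0,-0.068,-0.395,0],[0.5,0,-0.068,-0.395,0],[-0.33,0,-0.068,-0.395,0],[-0.33,0,-0.068,-0.395,0],[-0.33,0,-0.068,-0.395,0],[-0.33,0,-0.068,-0.395,0],[-0.33,0,-0.068,-0.395,0],[-0.33,0,-0.068,-0.3,0],[-0.33,0,-0.068,-0.15,0],[-0.33,0,-0.068,0,0],[-0.33,0,-0.068,0.1,0],[-0.33,0,-0.068,0.2,0],[-0.33,0,-0.068,0.2,0]]])

```text
t: 14.7
tool_pos: [0.6416, -0.3007, 0.1604]
orientation: [-0.021, 3.134, -0.007]
force: [0.2, -0.5, 1.6]
opening: 0.0619
gripper_force: 0.0
```

>>> send_rows(plan=[[[-1,-0.2,0.2,0.1,-0.1],[-1,-0.4,0.4,0.2,-0.2],[-1,-0.6,0.6,0.2,-0.3],[-1,-0.8,0.8,0.2,-0.4],[-1,-0.9,1,0.2,-0.5],[-1,-0.9,1,0.2,-0.6],[-1,-0.9,1,0.2,-0.7],[-1,-0.9,1,0.2,-0.8],[-1,-0.9,1,0.2,-0.9],[-1,-0.9,1,0.2,-1],[-1,-0.9,1,0.2,-1],[-1,-0.9,1,0.2,-1],[-1,-0.9,1,0.2,-1]]])

```text
t: 15.78
tool_pos: [0.4589, -0.0992, 0.1934]
orientation: [-1.548, -2.733, 0.0]
force: [0.2, 0.1, 0.4]
opening: 0.0931
gripper_force: 0.0
```

```bash
python3 look.py 3 dialbar tray bar grip p1 p2 row cup; tail -c 0 h.py
```

```text
dialbar [489.4 318. ] [15.9 47.7] 86.5
tray [ 640.1 -295.5] [52.7 53.1] 88.2
bar [ 514.2 -318.8] [34.8 19.8] 89.6
grip [ 501.4 -327.7] [9.7 4.8] 89.5
p1 [453.6  60.6] [63.9 49.6] 78.3
p2 [465. -54.] [49.8 63.7] 10.7
row [ 644.4 -174.1] [50.7 21.4] 2.4
cup [643.4 306.4] [62.4 57.5] 44.9
t 15.8333 tcp [ 0.459  -0.0993  0.1935] yaw 30.91 open 0.093 F [-0.2 -0.2 -0.4]
```

View pics/top3.png

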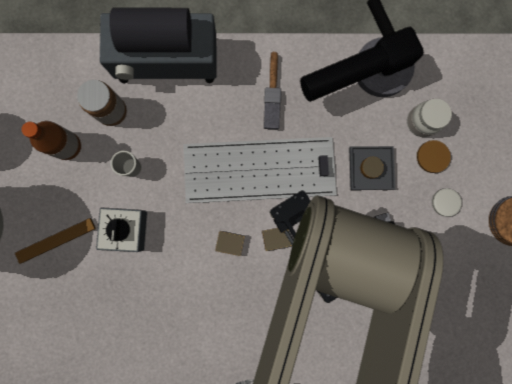

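The disc lies in the tray at (373,167) and both panels are undisturbed. Next I'll grasp the nearer panel (p2).

>>> send_rows(plan=[[[-1,0.03,0.223,0,-0.1],[-1,0.03,0.223,0,-0.2],[-1,0.03,0.223,0,-0.3],[-1,0.03,0.223,-0.1,-0.334],[-1,0.03,0.223,-0.25,-0.334],[-1,0.03,0.223,-0.4,-0.334],[-1,0.03,0.223,-0.55,-0.334],[-1,0.03,0.223,-0.7,-0.334],[-1,0.03,0.223,-0.8,-0.334],[-1,0.03,0.223,-0.85,-0.334],[-1,0.03,0.223,-0.85,-0.334],[-1,0.03,0.223,-0.85,-0.334],[0.5,0.03,0.223,-0.85,-0.334],[0.5,0.03,0.223,-0.85,-0.334],[0.5,0.03,0.223,-0.85,-0.334],[0.5,0.03,0.223,-0.85,-0.334],[0.5,0.03,0.223,-0.85,-0.334],[0.5,0.03,0.223,-0.85,-0.334],[0.5,0.03,0.223,-0.85,-0.334],[0.5,0.03,0.223,-0.85,-0.334]]], force=25)

```text
t: 17.5
tool_pos: [0.465, -0.0546, 0.0239]
orientation: [-2.004, -2.419, 0.0]
force: [-0.7, 0.0, 1.9]
opening: 0.0498
gripper_force: 25.0
```

```bash
python3 - <<'E'
from h import *
s=telemetry.read_state(); print(s["tool_pos"],yaw(s),s["opening"],s["gripper_force"],s["force"])
# targets
a=np.radians(2.3); rs=np.array([.6435,-.1638]); y=np.array([-np.sin(a),np.cos(a)])
for k in (32,96,144): print(k,rs+y*k/1000)
E
```

```text
[ 0.46503166 -0.05463383  0.02392349] 10.709420981339308 0.04979946785035025 25.000429451465607 [-0.6803073   0.01627978  1.89250007]
32 [ 0.64221578 -0.13182578]
96 [ 0.63964735 -0.06787734]
144 [ 0.63772102 -0.01991601]
```

>>> send_rows(plan=[[[0.5,0,0,0.1,0],[0.5,0,0,0.2,0],[0.5,0,0,0.3,0],[0.5,0.15,-0.05,0.3,-0.03],[0.5,0.3,-0.1,0.3,-0.06],[0.5,0.45,-0.17,0.3,-0.1],[0.5,0.6,-0.24,0.3,-0.14],[0.5,0.75,-0.3,0.3,-0.14],[0.5,0.884,-0.339,0.3,-0.14],[0.5,0.884,-0.339,0.3,-0.14],[0.5,0.884,-0.339,0.25,-0.14],[0.5,0.884,-0.339,0.18,-0.14],[0.5,0.884,-0.339,0.12,-0.14],[0.5,0.884,-0.339,0.07,-0.14],[0.5,0.884,-0.339,0.035,-0.14],[0.5,0.884,-0.339,0.035,-0.14],[0.5,0.884,-0.339,0.035,-0.14]]])

```text
t: 18.92
tool_pos: [0.6411, -0.1221, 0.0301]
orientation: [-2.175, -2.265, 0.001]
force: [0.4, 0.5, -1.4]
opening: 0.0498
gripper_force: 25.0
```

```bash
cat > st.py <<'E'
from h import *
s=telemetry.read_state(); print(round(s["t"],2),s["tool_pos"].round(4),round(yaw(s),2),s["opening"].round(4),s["gripper_force"].round(1),s["force"].round(2),s["wrist_torque"].round(2))
E
python3 st.py
```

```text
Traceback (most recent call last):
  File "st.py", line 2, in <module>
    s=telemetry.read_state(); print(round(s["t"],2),s["tool_pos"].round(4),round(yaw(s),2),s["opening"].round(4),s["gripper_force"].round(1),s["force"].round(2),s["wrist_torque"].round(2))
                                                                                           ^^^^^^^^^^^^^^^^^^
AttributeError: 'float' object has no attribute 'round'
```

>>> send_rows(plan=[[[0.5,0,-0.01,0,0],[0.5,0,-0.02,0,0],[0.5,0.002,-0.03,-0.002,0],[0.5,0.002,-0.04,-0.004,0],[0.5,0.002,-0.045,-0.005,0],[0.5,0.002,-0.05,-0.005,0],[0.5,0.002,-0.055,-0.005,0],[0.5,0.002,-0.055,-0.005,0]]])

```text
t: 19.58
tool_pos: [0.6423, -0.1336, 0.0298]
orientation: [-2.176, -2.266, 0.0]
force: [-0.2, 0.2, -0.7]
opening: 0.0495
gripper_force: 25.0
```

```bash
sed -i 's/s\["gripper_force"\].round(1)/s["gripper_force"]/; s/s\["opening"\].round(4)/s["opening"]/' st.py
python3 st.py
```

```text
19.58 [ 0.6423 -0.1336  0.0298] 2.3 0.04950101115954013 24.99747008085251 [-0.17  0.24 -0.69] [-0.05 -0.1   0.02]
```

>>> send_rows(plan=[[[0.5,0,-0.005,0,0],[0.5,0,-0.01,0,0],[0.5,0,-0.01,0,0],[0.5,0,-0.01,0,0]]])

```text
t: 19.92
tool_pos: [0.6422, -0.1339, 0.0298]
orientation: [-2.174, -2.265, -0.002]
force: [0.2, 6.7, -0.0]
opening: 0.0495
gripper_force: 25.0
```

```bash
python3 st.py; python3 look.py 4 row
```

```text
19.92 [ 0.6422 -0.1339  0.0298] 2.35 0.049540520271172526 25.000599324703217 [ 0.18  6.68 -0.02] [0.99 0.03 0.11]
row none
t 19.9667 tcp [ 0.6423 -0.1339  0.0299] yaw 2.35 open 0.0498 F [-1.   7.1  1.3]
```

>>> send_rows(plan=[[[0.5,0,0,-0.005,0],[0.5,0,0,-0.005,0],[-1,0,0,-0.005,0],[-1,0,0,-0.005,0],[-1,0,0,-0.005,0],[-1,0,0,-0.005,0],[-1,0,0,-0.005,0],[-1,0,0,-0.005,0],[-1,0,0,0.1,0],[-1,0,0,0.25,0],[-1,0,0,0.4,0],[-1,0,0,0.5,0],[-1,-0.2,0.2,0.5,-0.05],[-1,-0.4,0.4,0.5,-0.1],[-1,-0.6,0.6,0.5,-0.15],[-1,-0.8,0.8,0.5,-0.2],[-1,-0.942,0.977,0.5,-0.233],[-1,-0.942,0.977,0.5,-0.233],[-1,-0.942,0.977,0.5,-0.233]]])

```text
t: 21.55
tool_pos: [0.4509, 0.0623, 0.1294]
orientation: [-2.434, -1.984, 0.001]
force: [-0.3, -0.3, 0.1]
opening: 0.0928
gripper_force: 0.0
```

```bash
python3 look.py 5 row p1 p2 bar grip dialbar
```

```text
row [ 648.8 -105.7] [50.9 64.5] 2.3
p1 none
p2 none
bar [ 488.  -324.9] [70.  35.1] 15.0
grip [ 488.  -323.7] [30.5 26. ] 16.6
dialbar [489.4 317.9] [16.4 48. ] 84.8
t 21.6 tcp [0.4498 0.0638 0.1293] yaw -11.56 open 0.0929 F [ 0.   2.2 -0.9]
```

The placed panel has been knocked aside, to (648.8,−105.7) mm with its yaw unchanged. I'll mend that first.

>>> send_rows(plan=[[[-1,0.2,-0.2,0,0.05],[-1,0.4,-0.4,0,0.1],[-1,0.6,-0.6,0,0.15],[-1,0.8,-0.75,0,0.2],[-1,0.975,-0.832,0,0.233],[-1,0.975,-0.832,0,0.233],[-1,0.975,-0.832,-0.1,0.233],[-1,0.975,-0.832,-0.25,0.233],[-1,0.975,-0.832,-0.4,0.233],[-1,0.975,-0.832,-0.5,0.233],[-1,0.975,-0.832,-0.5,0.233],[-1,0.975,-0.832,-0.5,0.233],[0.5,0.975,-0.832,-0.5,0.233],[0.5,0.975,-0.832,-0.5,0.233],[0.5,0.975,-0.832,-0.5,0.233],[0.5,0.975,-0.832,-0.5,0.233],[0.5,0.975,-0.832,-0.5,0.233],[0.5,0.975,-0.832,-0.5,0.233],[0.5,0.975,-0.832,-0.5,0.233],[0.5,0.975,-0.832,-0.5,0.233]]])

```text
t: 23.27
tool_pos: [0.6489, -0.1064, 0.03]
orientation: [2.176, 2.266, 0.0]
force: [-0.4, -0.6, 1.5]
opening: 0.0502
gripper_force: 25.0
```

```bash
python3 st.py; python3 look.py 6 p1
```

```text
23.27 [ 0.6489 -0.1064  0.03  ] 2.31 0.050192329934596956 25.0001460313797 [-0.42 -0.65  1.5 ] [-0.03 -0.03 -0.05]
p1 [453.6  60.7] [63.8 50.1] 77.7
t 23.3167 tcp [ 0.6489 -0.1064  0.0299] yaw 2.31 open 0.0496 F [-1.7  0.4  0.2]
```

>>> send_rows(plan=[[[0.5,0,0,0.006,0],[0.5,-0.01,-0.02,0.006,0],[0.5,-0.02,-0.05,0.006,0],[0.5,-0.033,-0.08,0.006,0],[0.5,-0.033,-0.1,0.004,0],[0.5,-0.033,-0.115,0.002,0],[0.5,-0.033,-0.125,0,0],[0.5,-0.033,-0.135,0,0],[0.5,-0.033,-0.14,0,0],[0.5,-0.033,-0.14,0,0],[0.5,-0.033,-0.14,0,0]]])

```text
t: 24.23
tool_pos: [0.6423, -0.1331, 0.03]
orientation: [-2.175, -2.265, -0.002]
force: [-1.2, 4.4, 2.2]
opening: 0.0501
gripper_force: 25.0
```

```bash
python3 st.py
```

```text
24.23 [ 0.6423 -0.1331  0.03  ] 2.34 0.05008828546689674 25.000703036785126 [-1.23  4.42  2.16] [0.87 0.1  0.02]
```

>>> send_rows(plan=[[[0.5,0,0,-0.003,0],[0.5,0,0,-0.003,0],[-1,0,0,-0.003,0],[-1,0,0,-0.003,0],[-1,0,0,-0.003,0],[-1,0,0,-0.003,0],[-1,0,0,-0.003,0],[-1,0,0,-0.003,0],[-1,0,0,0.1,0],[-1,0,0,0.25,0],[-1,0,0,0.4,0],[-1,0,0,0.5,0],[-1,-0.2,0.2,0.5,-0.05],[-1,-0.4,0.4,0.5,-0.1],[-1,-0.6,0.6,0.5,-0.15],[-1,-0.8,0.8,0.5,-0.2],[-1,-0.943,0.972,0.5,-0.235],[-1,-0.943,0.972,0.5,-0.235],[-1,-0.943,0.972,0.5,-0.235]]])

```text
t: 25.82
tool_pos: [0.4507, 0.0624, 0.1293]
orientation: [-2.436, -1.981, 0.001]
force: [-0.4, -0.8, 0.6]
opening: 0.093
gripper_force: 0.0
```

```bash
python3 look.py 7 row bar grip
```

```text
row [ 643.6 -142.3] [51.  85.4] 1.9
bar [ 488.1 -325.2] [70.  34.5] 15.0
grip [ 488.1 -324. ] [30.5 25.2] 16.6
t 25.8667 tcp [0.4496 0.0638 0.1292] yaw -11.68 open 0.0931 F [ 0.5  3.2 -0. ]
```

>>> send_rows(plan=[[[-1,0,0,-0.15,0],[-1,0,0,-0.3,0],[-1,0,0,-0.45,0],[-1,0,0,-0.528,0],[-1,0,0,-0.528,0],[-1,0,0,-0.528,0],[0.5,0,0,-0.528,0],[0.5,0,0,-0.528,0],[0.5,0,0,-0.528,0],[0.5,0,0,-0.528,0],[0.5,0,0,-0.528,0],[0.5,0,0,-0.528,0],[0.5,0,0,-0.528,0],[0.5,0,0,-0.528,0],[0.5,0,0,-0.528,0]]], force=25)

```text
t: 27.12
tool_pos: [0.4537, 0.06, 0.0244]
orientation: [-2.438, -1.982, 0.0]
force: [-0.8, 0.7, 2.7]
opening: 0.05
gripper_force: 25.0
```

>>> send_rows(plan=[[[0.5,0,0,0.1,0],[0.5,0,0,0.2,0],[0.5,0,0,0.3,0],[0.5,0.15,-0.1,0.3,0.05],[0.5,0.3,-0.2,0.3,0.1],[0.5,0.45,-0.3,0.3,0.15],[0.5,0.6,-0.4,0.3,0.2],[0.5,0.75,-0.5,0.3,0.235],[0.5,0.93,-0.593,0.3,0.235],[0.5,0.93,-0.593,0.3,0.235],[0.5,0.93,-0.593,0.25,0.235],[0.5,0.93,-0.593,0.18,0.235],[0.5,0.93,-0.593,0.12,0.235],[0.5,0.93,-0.593,0.07,0.235],[0.5,0.93,-0.593,0.033,0.235],[0.5,0.93,-0.593,0.033,0.235],[0.5,0.93,-0.593,0.033,0.235]]])

```text
t: 28.53
tool_pos: [0.639, -0.0581, 0.0304]
orientation: [-2.175, -2.266, 0.0]
force: [-0.7, -0.1, -1.1]
opening: 0.0499
gripper_force: 25.0
```

```bash
python3 st.py
```

```text
28.53 [ 0.639  -0.0581  0.0304] 2.34 0.0499154877053402 24.997655153274536 [-0.66 -0.08 -1.15] [-0.03 -0.08 -0.02]
```

>>> send_rows(plan=[[[0.5,0,-0.01,0,0],[0.5,0,-0.02,0,0],[0.5,0,-0.03,-0.002,0],[0.5,0.002,-0.04,-0.004,0],[0.5,0.002,-0.047,-0.005,0],[0.5,0.002,-0.054,-0.005,0],[0.5,0.002,-0.058,-0.005,0],[0.5,0.002,-0.058,-0.005,0],[0.5,0.002,-0.058,-0.005,0]]])

```text
t: 29.28
tool_pos: [0.6401, -0.0697, 0.0298]
orientation: [-2.176, -2.266, -0.001]
force: [-1.2, 3.3, -0.7]
opening: 0.0495
gripper_force: 25.0
```

```bash
python3 st.py
```

```text
29.28 [ 0.6401 -0.0697  0.0298] 2.32 0.049543507791259454 24.998246133327484 [-1.2   3.28 -0.73] [ 0.72 -0.09  0.1 ]
```

>>> send_rows(plan=[[[0.5,0,-0.004,0,0],[0.5,0,-0.004,-0.004,0],[0.5,0,-0.004,-0.004,0],[-1,0,-0.004,-0.004,0],[-1,0,-0.004,-0.004,0],[-1,0,-0.004,-0.004,0],[-1,0,-0.004,-0.004,0],[-1,0,-0.004,-0.004,0],[-1,0,-0.004,-0.004,0],[-1,0,-0.004,0.1,0],[-1,0,-0.004,0.25,0],[-1,0,-0.004,0.4,0],[-1,-0.1,-0.004,0.5,0.05],[-1,-0.25,-0.004,0.5,0.1],[-1,-0.4,-0.004,0.5,0.15],[-1,-0.5,-0.004,0.5,0.212],[-1,-0.6,-0.004,0.5,0.212],[-1,-0.76,-0.004,0.5,0.212],[-1,-0.76,-0.004,0.5,0.212]]])

```text
t: 30.87
tool_pos: [0.4823, -0.0704, 0.1276]
orientation: [-1.909, -2.488, 0.005]
force: [-0.6, -0.7, -0.2]
opening: 0.0929
gripper_force: 0.0
```

```bash
python3 look.py 8 row bar grip
```

```text
row [ 642.5 -110.7] [ 51.3 148.6] 1.8
bar [ 462.5 -336.2] [17.3 26.7] 7.5
grip [ 488.3 -326.9] [24.2 30.9] 89.5
t 30.9167 tcp [ 0.4851 -0.0707  0.1288] yaw 15.0 open 0.093 F [0.2 0.3 0. ]
```

>>> send_rows(plan=[[[-1,0,-0.2,0,0],[-1,0,-0.4,0,0],[-1,0,-0.6,0,0],[-1,0,-0.8,0,0],[-1,0,-0.95,0,0],[-1,0,-1,0,0],[-1,0,-1,0,0],[-1,0,-1,0,0],[-1,0,-1,0,0]]])

```text
t: 31.67
tool_pos: [0.4884, -0.2697, 0.1296]
orientation: [-1.911, -2.493, -0.001]
force: [-0.9, -0.0, 0.8]
opening: 0.0932
gripper_force: 0.0
```

```bash
python3 look.py 9 row bar grip; python3 - <<'E'
from h import *
s=telemetry.read_state(); p,d=viewer.read_camera("wrist"); cv2.imwrite("pics/w9.png",p)
E
```

```text
row [ 642.5 -110.7] [ 51.1 148.7] 1.8
bar [ 485.8 -316.3] [69.6  7.9] 14.9
grip none
t 31.7167 tcp [ 0.4884 -0.2695  0.1297] yaw 15.11 open 0.0928 F [ 0.8 -0.6 -1.2]
```

View pics/w9.png

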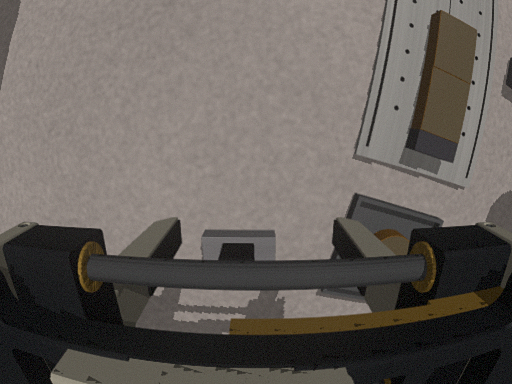

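The wrist view shows the bar between the fingers at (238,245), square to the tool. The two panels and the stop block form a closed row at (445,85).

>>> send_rows(plan=[[[-1,0,-0.15,0,0],[-1,0,-0.271,0,0],[-1,0,-0.271,0,0],[-1,0,-0.271,0,0],[-1,0,-0.271,-0.1,0],[-1,0,-0.271,-0.2,0],[-1,0,-0.271,-0.3,0],[-1,0,-0.271,-0.38,0],[-1,0,-0.271,-0.42,0],[-1,0,-0.271,-0.42,0],[-1,0,-0.271,-0.42,0],[0.8,0,-0.271,-0.42,0],[0.8,0,-0.271,-0.42,0],[0.8,0,-0.271,-0.42,0],[0.8,0,-0.271,-0.42,0],[0.8,0,-0.271,-0.42,0],[0.8,0,-0.271,-0.42,0],[0.8,0,-0.271,-0.42,0],[0.8,0,-0.271,-0.42,0],[0.8,0,-0.271,-0.42,0]]], force=40)

```text
t: 33.43
tool_pos: [0.4881, -0.3253, 0.0458]
orientation: [-1.912, -2.493, 0.0]
force: [-0.0, 0.0, 1.1]
opening: 0.0373
gripper_force: 0.0
```

>>> send_rows(plan=[[[0.8,0,0,0,0],[0.8,0,0,0,0],[0.8,0,0,0.1,0],[0.8,0,0,0.2,0],[0.8,0,0,0.35,0],[0.8,0,0,0.45,0],[0.8,0,0,0.5,0]]])

```text
t: 34.02
tool_pos: [0.4891, -0.3259, 0.1487]
orientation: [1.91, 2.49, 0.0]
force: [1.7, 0.3, -3.7]
opening: 0.0294
gripper_force: 40.0
```

```bash
python3 st.py; python3 look.py 10 row
```

```text
34.02 [ 0.4891 -0.3259  0.1487] 15.03 0.029424579941028647 39.99818980693817 [ 1.7   0.32 -3.67] [-0.02 -0.14 -0.  ]
row [ 642.4 -110.7] [ 51.2 148.6] 1.9
t 34.0667 tcp [ 0.4896 -0.3263  0.1497] yaw 15.04 open 0.0299 F [ 1.6 -1.4 -1.9]
```

>>> send_rows(plan=[[[0.8,0.05,0.1,0,-0.03],[0.8,0.1,0.25,0,-0.07],[0.8,0.2,0.4,0,-0.11],[0.8,0.3,0.55,0,-0.15],[0.8,0.4,0.7,0,-0.18],[0.8,0.5,0.85,0,-0.212],[0.8,0.5,1,0,-0.212],[0.8,0.5,1,0,-0.212]]])

```text
t: 34.73
tool_pos: [0.5877, -0.1192, 0.1431]
orientation: [-2.168, -2.267, -0.001]
force: [0.0, -0.4, -4.4]
opening: 0.0299
gripper_force: 40.0
```

>>> send_rows(plan=[[[0.8,0.1,0.15,0,0],[0.8,0.2,0.3,0,0],[0.8,0.247,0.45,0,0],[0.8,0.247,0.583,0,0],[0.8,0.247,0.583,0,0],[0.8,0.247,0.583,-0.1,0],[0.8,0.247,0.583,-0.2,0],[0.8,0.247,0.583,-0.3,0],[0.8,0.247,0.583,-0.38,0],[0.8,0.247,0.583,-0.43,0],[0.8,0.247,0.583,-0.46,0],[0.8,0.247,0.583,-0.46,0],[0.8,0.247,0.583,-0.46,0]]])

```text
t: 35.82
tool_pos: [0.6374, -0.009, 0.0536]
orientation: [-2.176, -2.265, 0.0]
force: [0.9, -0.3, -3.7]
opening: 0.0299
gripper_force: 40.0
```

```bash
python3 st.py; python3 look.py 11 row
```

```text
35.82 [ 0.6374 -0.009   0.0536] 2.3 0.029879645856755163 39.98524725437164 [ 0.88 -0.25 -3.65] [-0.01 -0.16  0.01]
row [ 644.3 -168.4] [34.9 50.2] 89.7
t 35.8667 tcp [ 0.6377 -0.009   0.0539] yaw 2.3 open 0.0298 F [ 0.3 -0.8 -3.4]
```

>>> send_rows(plan=[[[0.8,0,-0.015,0,0],[0.8,0,-0.03,0,0],[0.8,0.002,-0.04,-0.002,0],[0.8,0.002,-0.05,-0.004,0],[0.8,0.002,-0.057,-0.004,0],[0.8,0.002,-0.062,-0.004,0],[0.8,0.002,-0.062,-0.004,0],[0.8,0.002,-0.062,-0.004,0]]])

```text
t: 36.53
tool_pos: [0.638, -0.0198, 0.0532]
orientation: [-2.175, -2.265, -0.002]
force: [0.6, 5.2, -2.9]
opening: 0.0299
gripper_force: 40.0
```

```bash
python3 st.py
```

```text
36.53 [ 0.638  -0.0198  0.0532] 2.33 0.02986561455017879 39.987282156944275 [ 0.57  5.16 -2.91] [ 0.98 -0.14  0.09]
```

>>> send_rows(plan=[[[0.8,0,0,-0.004,0],[0.8,0,-0.003,-0.009,0],[0.8,0,-0.003,-0.009,0],[0.8,0,-0.003,-0.009,0]]])

```text
t: 36.87
tool_pos: [0.6382, -0.0198, 0.0517]
orientation: [-2.175, -2.266, -0.003]
force: [-1.3, 7.7, -0.3]
opening: 0.0299
gripper_force: 40.0
```

```bash
python3 st.py
```

```text
36.87 [ 0.6382 -0.0198  0.0517] 2.35 0.029940071475656846 39.98890578746796 [-1.33  7.7  -0.31] [1.38 0.12 0.1 ]
```

>>> send_rows(plan=[[[-1,0,0,0,0],[-1,0,0,0,0],[-1,0,0,0,0],[-1,0,0,0,0],[-1,0,0,0,0],[-1,0,0,0,0],[-1,0,0,0.1,0],[-1,0,0,0.25,0],[-1,0,0,0.4,0],[-1,0,0,0.55,0],[-1,-0.15,0.15,0.7,0.1],[-1,-0.3,0.3,0.8,0.2],[-1,-0.45,0.45,0.8,0.3],[-1,-0.6,0.6,0.8,0.4],[-1,-0.742,0.75,0.8,0.5],[-1,-0.742,0.9,0.8,0.6],[-1,-0.742,1,0.8,0.7],[-1,-0.742,1,0.8,0.7],[-1,-0.742,1,0.8,0.7],[-1,-0.742,1,0.8,0.7]]])

```text
t: 38.53
tool_pos: [0.4897, 0.1778, 0.2112]
orientation: [1.222, 2.894, -0.001]
force: [-0.1, -0.4, -0.1]
opening: 0.0925
gripper_force: 0.0
```

```bash
python3 look.py 12 row tray dialbar; python3 -c "
import cv2;im=cv2.imread('pics/top12.png');cv2.imwrite('pics/row12.png',cv2.resize(im[130:215,180:410],None,fx=3.4,fy=3.4,interpolation=cv2.INTER_CUBIC))"
```

```text
row [642.6 -94.7] [ 70.1 180.1] 2.4
tray [ 640.  -295.5] [52.7 53.1] 88.2
dialbar none
t 38.5833 tcp [0.4898 0.1774 0.2112] yaw 44.16 open 0.0928 F [-0.   0.  -0.4]
```

View pics/row12.png

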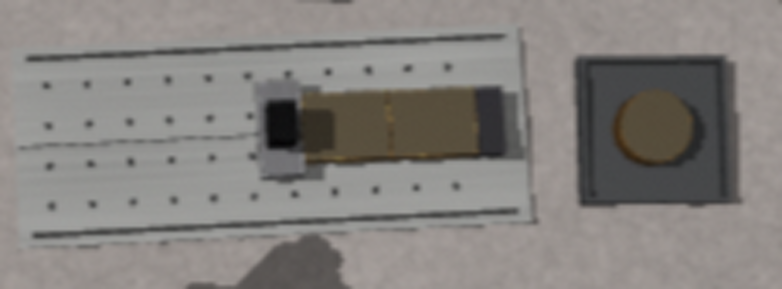

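The row view shows stop, two panels and bar butted in line (180 mm long, as it should be), and the disc in the tray at (655,125). Now the dial.

>>> send_rows(plan=[[[-1,0,0.2,0,0.1],[-1,0,0.4,0,0.2],[-1,0,0.6,0,0.3],[-1,0,0.694,0,0.4],[-1,0,0.694,0,0.5],[-1,0,0.694,0,0.6],[-1,0,0.694,0,0.703],[-1,0,0.694,0,0.703],[-1,0,0.694,-0.15,0.703],[-1,0,0.694,-0.3,0.703],[-1,0,0.694,-0.45,0.703],[-1,0,0.694,-0.55,0.703],[-1,0,0.694,-0.608,0.703],[-1,0,0.694,-0.608,0.703],[-1,0,0.694,-0.608,0.703]]])

```text
t: 39.83
tool_pos: [0.4898, 0.3166, 0.0898]
orientation: [-0.101, -3.139, 0.001]
force: [-0.3, 0.2, 0.6]
opening: 0.0929
gripper_force: 0.0
```

>>> send_rows(plan=[[[1,0,0,0,0],[1,0,0,0,0],[1,0,0,0,0],[1,0,0,0,0],[1,0,0,0,0],[1,0,0,0,0],[1,0,0,0,0],[1,0,0,0,0],[1,0,0,0,0],[1,0,0,0,0],[1,0,0,0,0],[1,0,0,0,0],[1,0,0,0,0],[1,0,0,0,0],[1,0,0,0,0]]], force=25)

```text
t: 41.08
tool_pos: [0.4895, 0.318, 0.0897]
orientation: [0.096, 3.14, 0.002]
force: [1.5, 3.8, -2.4]
opening: 0.0116
gripper_force: 25.0
```

```bash
python3 st.py
```

```text
41.08 [0.4895 0.318  0.0897] 86.5 0.011640243961585101 24.98409479856491 [ 1.52  3.8  -2.45] [ 0.93 -0.33 -0.07]
```

>>> send_rows(plan=[[[1,0,0,0,-0.08],[1,0,0,0,-0.16],[1,0,0,0,-0.25],[1,0,0,0,-0.35],[1,0,0,0,-0.45],[1,0,0,0,-0.55],[1,0,0,0,-0.65],[1,0,0,0,-0.75],[1,0,0,0,-0.85],[1,0,0,0,-0.95],[1,0,0,0,-1],[1,0,0,0,-1]]])

```text
t: 42.08
tool_pos: [0.4889, 0.317, 0.0896]
orientation: [-1.656, -2.669, 0.002]
force: [-4.1, -0.3, 1.9]
opening: 0.0116
gripper_force: 25.0
```

>>> send_rows(plan=[[[1,0,0,0,-0.08],[1,0,0,0,-0.16],[1,0,0,0,-0.25],[1,0,0,0,-0.35],[1,0,0,0,-0.45],[1,0,0,0,-0.55],[1,0,0,0,-0.65],[1,0,0,0,-0.75],[1,0,0,0,-0.85],[1,0,0,0,-0.95],[1,0,0,0,-1],[1,0,0,0,-1]]])

```text
t: 43.08
tool_pos: [0.4877, 0.3171, 0.0896]
orientation: [-2.767, -1.485, 0.006]
force: [-10.7, 0.0, 7.1]
opening: 0.012
gripper_force: 25.0
```

>>> send_rows(plan=[[[1,0,0,0,-0.08],[1,0,0,0,-0.16],[1,0,0,0,-0.24],[1,0,0,0,-0.29],[1,0,0,0,-0.29],[1,0,0,0,-0.29],[1,0,0,0,-0.29]]])

```text
t: 43.67
tool_pos: [0.4874, 0.3174, 0.0896]
orientation: [-2.958, -1.055, 0.006]
force: [-10.3, 0.4, 8.4]
opening: 0.0117
gripper_force: 25.0
```

```bash
python3 st.py
```

```text
43.67 [0.4874 0.3174 0.0896] -50.74 0.011706941817282384 24.994930028915405 [-10.35   0.38   8.37] [ 0.19  2.   -0.04]
```

>>> send_rows(plan=[[[-1,0,0,0,0],[-1,0,0,0,0],[-1,0,0,0,0],[-1,0,0,0,0],[-1,0,0,0,0],[-1,0,0,0,0],[-1,0,0,0.1,0],[-1,0,0,0.3,0],[-1,0,0,0.5,0],[-1,0,0,0.7,0],[-1,0,-0.2,0.7,0],[-1,0,-0.4,0.7,0],[-1,0,-0.6,0.7,0],[-1,0,-0.8,0.7,0],[-1,0,-1,0.7,0],[-1,0,-1,0.7,0]]])

```text
t: 45.0
tool_pos: [0.4897, 0.111, 0.2298]
orientation: [2.96, 1.043, -0.001]
force: [-0.2, 0.6, 0.3]
opening: 0.0931
gripper_force: 0.0
```

>>> send_rows(plan=[[[-1,-0.1,-0.2,0,0.1],[-1,-0.2,-0.4,0,0.2],[-1,-0.3,-0.6,0,0.3],[-1,-0.3,-0.8,0,0.4],[-1,-0.3,-1,0,0.5],[-1,-0.3,-1,0,0.5],[-1,-0.3,-1,0,0.5],[-1,-0.3,-1,0,0.5]]])

```text
t: 45.67
tool_pos: [0.4295, -0.0834, 0.2297]
orientation: [-2.591, -1.777, -0.001]
force: [0.1, 0.9, 0.0]
opening: 0.0929
gripper_force: 0.0
```

```bash
python3 look.py 13 dialbar row tray cup;python3 -c "
import cv2;im=cv2.imread('pics/top13.png');cv2.imwrite('pics/dial13.png',cv2.resize(im[195:265,85:155],None,fx=8,fy=8,interpolation=cv2.INTER_CUBIC))"
```

```text
dialbar [489.7 318. ] [50.1 14.5] 39.2
row [642.6 -94.8] [ 70.1 180. ] 2.4
tray [ 640.  -295.5] [52.7 53.1] 88.2
cup [643.4 306.4] [62.4 57.5] 44.9
t 45.7167 tcp [ 0.4296 -0.0825  0.2297] yaw -21.02 open 0.0928 F [ 0.6  0.3 -0. ]
```

View pics/dial13.png

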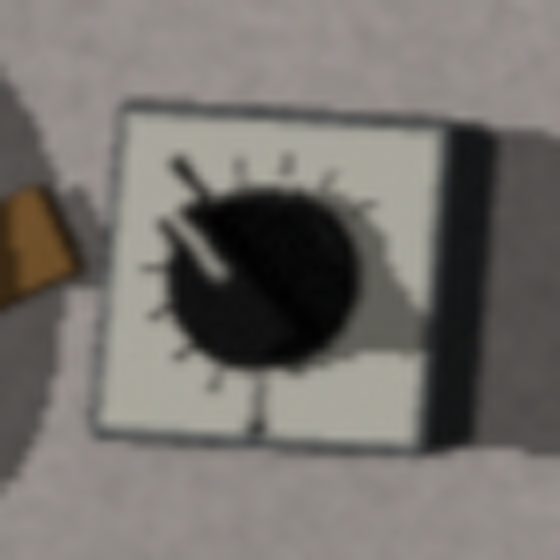

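The white pointer line runs (165,215)–(225,275), parallel to the long mark. The bar measures 39.2° and so does the mark; the sideways offset is parallax from the bar's height. The row, disc and cup are all in place.

```bash
python3 -c "
from plant import order; print(order.close_job())"
```

```text
the job is handed in; nothing more can be done
None
```

The job is done and handed in: dial turned to off first, disc in the tray, both panels and the bar butted flush from the stop block, dial then at the long mark, and the cup still standing.

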